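# Shift the bench-mounted gear unit into third

## Task

Put the gear unit into third: push the lever with the fingertips out of the slot it stands in, across the gate to the right-hand side, then forward fully into the third slot (the one with three dots) and leave it there. Only push it: do not lift the knob, do not force the lever hard against the gate, and leave the other things on the bench where they stand.

Things in the scene. Friction and masses are not known exactly. Their poses are not given: they have to be found in the camera images.
- gearbox: Grey gear unit bolted to the bench: box 200 (x) by 170 (y; 226 over the foot flanges) by 117 mm high, topped by a bare metal gate plate to 123 mm; output shaft to x = +162 mm, 55 mm up. Origin: centre of its underside, on the bench. Its x axis points forward (away from the robot, within 0.4 rad), y to its left, z up.
- gate (a point): Centre of the H-shaped cut-out, on the gate plate's upper face. Axes as the unit's. Two tracks along x, 14 mm wide, at y = +20 mm (left) and -20 mm (right), from x = -32 to +32 mm, joined by a neutral channel along y, 18 mm wide, at x = 0. Black dots count the gears: first left forward, second left back, third right forward, fourth right back. The lever's 10 mm rod is stopped by its edges.
- slot_third (a point): The place in the gate plate, on its upper face (123 mm above the bench), where the rod passes when third is engaged; 7 mm short of the front end of the cut-out. Axes as the gear unit's.
- knob_mid (a point): Middle of the lever's yellow knob: a round grip 34 mm in diameter, 56 mm tall (28 mm either way from this point), with a black collar 40 mm in diameter and 4 mm thick under it. 205 mm up the lever from its pivot, which lies in the gear unit's frame at (0, 0, 20 mm); about 225 mm above the bench when upright. z axis along the lever, upward.
- cross (a joint): Sideways tilt of the lever, rad, about the gear unit's x axis: positive leans right (its -y). About -0.20 in the left track, where it starts, +0.20 in the right one, with 0.02 of play. Knob middle at y = -205 mm * cos(lever) * sin(cross). Stays where it is left: friction, about 2 to 4 N at the knob.
- lever (a joint): Fore-and-aft tilt of the lever, rad, about the pivot's y axis: positive leans forward (+x). 0 in neutral; the rod passes sideways within about +-0.04. About +0.26 at a slot's front end, -0.26 at the rear. Knob middle at x = 205 mm * sin(lever). Stays where left: friction, about 2 to 4 N at the knob. Starts anywhere from -0.22 to 0.22.
- knob (a joint): Lift of the knob along the rod, m: 0 down (normal), 0.012 fully pulled up. A spring holds it down with 16 N; to be left down.
- oil: Blue bottle with a black cap, 60 mm in diameter, 160 mm tall, loose on the bench to the left of the gear unit. Origin at the centre of its underside. To be left alone.
- jar: Glass jar with a red lid, 70 mm in diameter, 85 mm tall, loose to the right of the gear unit. Origin at the centre of its underside. To be left alone.
- battery: Black and yellow tool battery, 115 by 75 by 63 mm, loose, to the right and forward of the gear unit. Origin at the centre of its underside. To be left alone.
- driver: Red-handled screwdriver, 200 mm long (along its x, blade to +x), 26 mm thick, lying on the bench between robot and gear unit. Origin at the centre of its underside. To be left alone.

How it is judged:
By the outcome, as a careful person would: the job done as asked, in the order asked, and still so for the second after the job is handed in, with the robot touching nothing.
It also fails if it takes over 58 s, if anything falls off the work surface, if the arm or the gripper's body presses on something with over 40 N, if the wrist force passes 120 N, or if a joint passes its speed limit or range.

## Robot

A 7-joint arm with a two-finger parallel gripper is mounted at the origin on the work surface. World frame = base frame: x ahead of the robot, y to its left, z up, the work surface at z = 0. Lengths are in m, angles in rad, forces in N, time in s.
With the tool pointing down it reaches from about 0.425 to 0.825 m from the base axis. Payload 3.6 kg.
Tool frame: the origin (TCP) lies midway between the tips of the shut fingers; the grasp point (between the pads) lies 19 mm behind it; z points along the fingers, y is the direction in which the jaws open and shut (so a half turn about z gives the same grasp; the last joint's range is limited). The gripper opens to 93 mm and grips with 3 to 60 N. Pads are 15 mm wide; open, the fingers measure 128 mm over their backs; the gripper's body (75 mm by 188 mm) begins 65 mm behind the grasp point.
Start: joints at [-1.308, 0.615, -0.013, 1.423, 0.008, 1.103, -0.04], TCP at [0.186, 0.623, 0.219] pointing down, gripper open.
Joint ranges: [-3.12, 3.12], [-0.3, 2.06], [-1.34, 1.32], [0.26, 2.42], [-1.36, 4.5], [0.01, 1.98], [-2.84, 2.84]. Speed limits (rad/s): [2.79, 2.79, 3.14, 3.14, 3.14, 3.14, 3.14].

## Interface

Orientations are given as a rotation vector (axis times angle).
In Python, from workcell import arm gives the robot as it stands. The module is installed in compiled form; this text tells all that it offers.
- The arm moves only by the tool drive_tool, never from a script. Its argument "motion" is one flat list of numbers, 7 for each row, row after row: the shift along the tool's x, y, z normalised to -1 to 1, where 1 is 15 cm, then the turn, a rotation vector about the tool's x, y, z normalised to -1 to 1, where 1 is 1.5 rad, then the gripper command: -1 is shut, 1 is fully open, values between are in proportion. A call has exactly 5 rows; each row shifts and turns the commanded pose from where the row before left it, along the tool's axes as they then stand; what a row does not reach is not made up. A row lasts 1/8 s, in which the tool goes at most 62.5 mm and 10.7 degrees, less where a joint would pass 70% of its speed; a pose out of reach is approached as far as the arm can. A call with a number of a shift or a turn outside -1 to 1 is refused whole. A call with a gripper value outside its range is refused whole. The fingers move at their own pace and stop on an object; the grip force is fixed at half the most. Time passes only in rows, so rows that do not move let the fingers close, or fill a call up. It gives the time, the measured TCP pose, the force and the opening at its end, in the units of the state.
- arm.read_state(): the state, without advancing time (a new reading comes with each control period).
- arm.grab_frame(name): name is "scene" or "top" or "wrist"; returns a dict with "pixels" (384x512x3 uint8, blue, green, red), "fovy" (degrees; the focal length in pixels is half the picture's height over the tangent of half this angle, whatever the lens; pixels are square), "cx", "cy" (the principal point, pixels), "R" (3x3) and "t" (3): a world point X has camera coordinates R X + t. Camera axes: x right, y down, z forward; pixel columns grow to the right and rows downward; lengths in m; the calibration is good to about 2 mm. A picture is of the moment at which its call begins. There is no depth.
- arm.hand_in(): hands the job in, once; it reports no verdict.
The state is a dict: "clock": time; "qpos": joint angles; "qvel": joint speeds; "effort": joint torques, N m; "tool_pos": TCP position; "tool_rot": TCP orientation; "force": force on the tool from outside, world axes, zero at the start; "ft_torque": the same for the moment, N m; "finger_gap": finger opening in m.
Only numpy, scipy, OpenCV 4.12 (cv2) and the standard library are available. Lean on these libraries where they do the work, as an engineer would, in place of code of your own. Each camera call takes 0.05 s, during which the arm holds its last target. There are 200 camera calls.

## Working session

There is one attempt and no reset: what is moved stays moved. The work goes in short steps, Python scripts to look and compute and a tool call to move; the robot and the scene stay as the last step left them, time stands still between calls to the robot, and variables do not carry over. Pictures are saved under pics/ and viewed, about 8 in all and at most 12, crops included, and the job is handed in when it is done.

Besides the shell and the picture viewer there is one more tool, called after "Request:" by a JSON object that holds its "method" and its "body". drive_tool: Moves the arm, as the interface text tells. Its arguments: {"type":"object","properties":{"motion":{"type":"array"}},"required":["motion"]}

```bash
mkdir -p pics
cat > h.py <<'E'
import numpy as np, cv2
from workcell import arm
from scipy.spatial.transform import Rotation as Ro
def grab(n):
    f=arm.grab_frame(n); f['f']=f['pixels'].shape[0]/2/np.tan(np.radians(f['fovy'])/2)
    f['R']=np.array(f['R']);f['t']=np.array(f['t']);return f
def ray(f,u,v):
    d=f['R'].T@np.array([(u-f['cx'])/f['f'],(v-f['cy'])/f['f'],1]); return -f['R'].T@f['t'],d/np.linalg.norm(d)
def onz(f,u,v,z):
    c,d=ray(f,u,v); return c+d*(z-c[2])/d[2]
def tri(rs):
    A=0;b=0
    for c,d in rs:
        P=np.eye(3)-np.outer(d,d);A=A+P;b=b+P@c
    return np.linalg.solve(A,b)
def blobs(f,lo,hi,amin=40):
    m=cv2.inRange(cv2.cvtColor(f['pixels'],cv2.COLOR_BGR2HSV),lo,hi)
    n,l,s,c=cv2.connectedComponentsWithStats(m)
    return [(c[i].round(1),s[i].tolist()) for i in range(1,n) if s[i][4]>amin]
def proj(f,X):
    p=f['R']@np.array(X)+f['t'];return p[:2]/p[2]*f['f']+[f['cx'],f['cy']]
E
python3 - <<'E'
from h import *
s=arm.read_state();print(s)
fs=[grab('scene'),grab('top')]
for n,f in zip(['scene','top'],fs):
    print(n,f['f'],(-f['R'].T@f['t']).round(3),f['R'].round(2).tolist())
    print(blobs(f,(20,120,90),(35,255,255)))
cv2.imwrite('pics/a.png',np.hstack([cv2.resize(f['pixels'],(400,300)) for f in fs]))
cv2.imwrite('pics/top.png',fs[1]['pixels']);cv2.imwrite('pics/scene.png',fs[0]['pixels'])
E
```

```text
{'clock': 0.0, 'qpos': array([-1.30749808,  0.61593261, -0.01259603,  1.42488167,  0.00813138,
        1.1033941 , -0.04040506]), 'qvel': array([ 0.00315475, -0.00071973, -0.00019685, -0.00061971,  0.00077475,
       -0.00034949, -0.00042742]), 'effort': array([ 1.19269353e-04, -4.58945382e+01,  2.09286483e-01, -1.65745121e+01,
       -6.10607117e-02,  2.04149057e-02,  2.32711591e-04]), 'tool_pos': array([0.18552911, 0.622139  , 0.21747826]), 'tool_rot': array([-0.45348837, -3.1083898 ,  0.00400212]), 'force': array([-0.28808936, -0.00536684, -0.43693213]), 'ft_torque': array([-0.00367833,  0.00306671, -0.02572536]), 'finger_gap': 0.09293805194023078}
scene 346.70217408294815 [1.136 0.011 0.849] [[0.01, 1.0, -0.01], [0.79, -0.01, -0.61], [-0.61, -0.0, -0.79]]
[(array([277.5, 165.4]), [269, 159, 16, 13, 140]), (array([170.6, 266.6]), [155, 248, 33, 38, 802])]
top 392.56039883246734 [0.427 0.004 1.157] [[-0.0, -1.0, 0.01], [-0.99, 0.0, -0.15], [0.15, -0.01, -0.99]]
[(array([326.8, 141.6]), [312, 125, 31, 34, 599]), (array([232.8, 190.7]), [225, 183, 17, 17, 185])]
```

View pics/top.png

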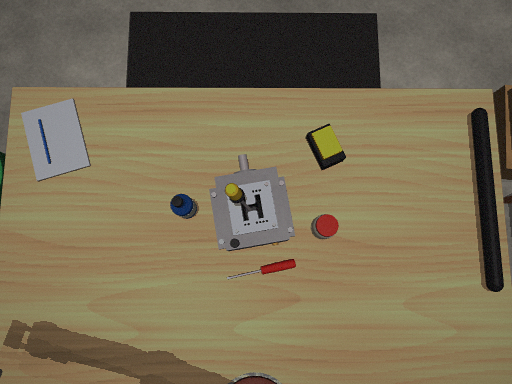

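View pics/scene.png

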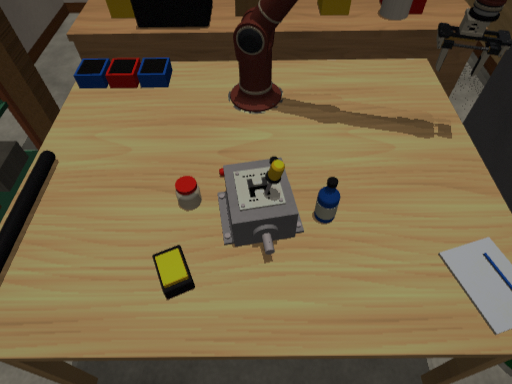

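The top view shows the unit at about (252,207), the knob at (233,191) in the left-forward part of the gate, the oil at (183,206), the jar at (326,227), the battery at (326,146) and the driver at (263,269). In the scene view the knob is at (277,165).

Run:
```python
from h import *
s,t=grab('scene'),grab('top')
ks=[b for b in blobs(s,(20,120,90),(35,255,255)) if b[0][1]<220][0][0]
kt=[b for b in blobs(t,(20,120,90),(35,255,255)) if b[0][0]<280][0][0]
K=tri([ray(s,*ks),ray(t,*kt)]);print('knob',K)
for n,f,w in(('t',t,(200,150,310,260)),('s',s,(200,150,310,260))):
    x0,y0,x1,y1=w
    p=f['pixels'][y0:y1,x0:x1]
    g=p.min(2);m=(g>165).astype(np.uint8)
    m=cv2.morphologyEx(m,cv2.MORPH_CLOSE,np.ones((3,3)))
    nn,l,st,c=cv2.connectedComponentsWithStats(m);i=1+st[1:,4].argmax()
    pts=np.argwhere(l==i)[:,::-1]+[x0,y0]
    W=np.array([onz(f,u,v,.123)[:2] for u,v in cv2.convexHull(pts.astype(np.int32))[:,0]])
    r=cv2.minAreaRect(W.astype(np.float32));print(n,st[i],r)
    cv2.imwrite(f'pics/c{n}.png',np.hstack([cv2.resize(p,None,fx=3.6,fy=3.6,interpolation=2),cv2.resize(cv2.merge([(l==i).astype(np.uint8)*255]*3),None,fx=3.6,fy=3.6)]))
```

```text
knob [0.58247053 0.05402898 0.23381362]
t [40 56  1  1  1] ((0.5598461627960205, 0.0381249263882637), (0.0, 0.0), 0.0)Traceback (most recent call last):
  File "<stdin>", line 11, in <module>
ValueError: attempt to get argmax of an empty sequence
```

View pics/ct.png

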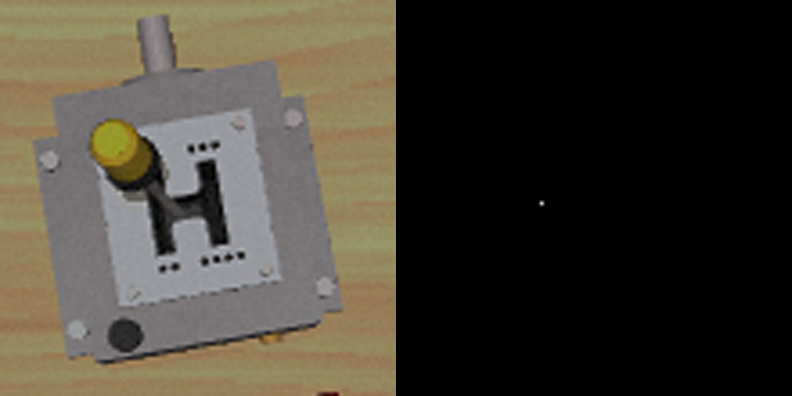

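Run:
```python
from h import *
t=grab('top');P=lambda u,v:onz(t,200+u/3.6,150+v/3.6,.123)
a,b,c=P(205,160),P(220,245),P(166,254)
yaw=np.arctan2(*(a-b)[[1,0]]);l=c-b;print('len',np.linalg.norm(a-b),'yaw',yaw,'width',np.linalg.norm(l),'yaw2',np.arctan2(-l[0],l[1]))
X=np.array([np.cos(yaw),np.sin(yaw),0]);Y=np.array([-X[1],X[0],0])
G=(a+b)/2+.02*Y;print('gate',G)
K=np.array([.5825,.054,.2338])
d=K-[G[0],G[1],.02];print('knob rel',d@X,d@Y,'len',np.linalg.norm(d),'lever',np.arcsin(d@X/np.linalg.norm(d)),'cross',np.arctan2(-d@Y,d[2]))
s=arm.read_state();R=Ro.from_rotvec(s['tool_rot']).as_matrix();print(s['tool_pos'],R.round(3))
for ang in(0,np.pi):
  D=np.column_stack([X,-Y,[0,0,-1]]) if ang==0 else np.column_stack([-X,Y,[0,0,-1]])
  print(Ro.from_matrix(R.T@D).as_rotvec())
```

```text
len 0.06411479629365821 yaw 0.169426109824897 width 0.04015636067048732 yaw2 0.16308915352940245
gate [0.55584798 0.0073703  0.123     ]
knob rel 0.034132950405772376 0.04146806709674843 len 0.2204429606318681 lever 0.15546348864898163 cross -0.19157856083126215
[0.18560038 0.62255759 0.21810509] [[-0.958  0.286 -0.   ]
 [ 0.286  0.958 -0.001]
 [ 0.    -0.001 -1.   ]]
[-4.00208706e-04  1.60089707e-03  2.68245126e+00]
[-1.17256464e-03 -2.93129763e-04 -4.59140913e-01]
```

Request:
{"method": "drive_tool", "body": {"motion": [0,0,-0.29,0,0,-0.102,-1,0,0,-0.29,0,0,-0.102,-1,0,0,-0.29,0,0,-0.102,-1,-0.19,-0.35,0,0,0,0,-1,-0.19,-0.35,0,0,0,0,-1]}}

```text
clock: 0.88
tool_pos: [0.2603, 0.5282, 0.3494]
tool_rot: [-0.268, 3.129, 0.001]
force: [1.0, 0.6, -0.4]
finger_gap: 0.0478
```

Request:
{"method": "drive_tool", "body": {"motion": [-0.19,-0.35,0,0,0,0,-1,-0.19,-0.35,0,0,0,0,-1,-0.19,-0.35,0,0,0,0,-1,-0.19,-0.35,0,0,0,0,-1,-0.19,-0.35,0,0,0,0,-1]}}

```text
clock: 1.5
tool_pos: [0.4452, 0.2925, 0.3493]
tool_rot: [-0.266, 3.13, 0.0]
force: [0.9, 1.0, 0.1]
finger_gap: 0.0011
```

```bash
cat >> h.py <<'E'
yaw=.167;X=np.array([np.cos(yaw),np.sin(yaw),0]);Y=np.array([-X[1],X[0],0]);G=np.array([.5558,.0074,0])
def st():
    s=arm.read_state();d=s['tool_pos']-G;R=Ro.from_rotvec(s['tool_rot']).as_matrix()
    print('t',round(s['clock'],2),'unit mm',(np.array([d@X,d@Y,d[2]])*1000).round(1),'F unit',np.round([s['force']@X,s['force']@Y,s['force'][2]],1),'gap',round(s['finger_gap'],4),'err',Ro.from_matrix(R.T@np.column_stack([-X,Y,[0,0,-1]])).as_rotvec().round(3))
E
python3 -c "from h import *;st()"
```

```text
t 1.5 unit mm [-61.7 299.5 349.3] F unit [1.1 0.9 0.1] gap 0.0011 err [0.    0.    0.002]
```

Request:
{"method": "drive_tool", "body": {"motion": [-0.2,-0.34,0,0,0,0,-1,-0.2,-0.34,0,0,0,0,-1,-0.2,-0.34,0,0,0,0,-1,-0.2,-0.34,0,0,0,0,-1,-0.17,-0.34,0,0,0,0,-1]}}

```text
clock: 2.12
tool_pos: [0.6317, 0.066, 0.349]
tool_rot: [0.266, -3.13, -0.0]
force: [1.3, -0.5, 0.5]
finger_gap: 0.0006
```

Request:
{"method": "drive_tool", "body": {"motion": [0,0,0.2,0,0,0,-1,0,0,0.25,0,0,0,-1,0,0,0.25,0,0,0,-1,0,0,0.2,0,0,0,-1,0,0,0,0,0,0,-1]}}

```text
clock: 2.75
tool_pos: [0.6288, 0.0672, 0.2115]
tool_rot: [0.265, -3.124, 0.0]
force: [-0.4, 0.5, 0.9]
finger_gap: 0.0007
```

Run:
```python
from h import *
st();s,w=grab('scene'),grab('wrist')
cv2.imwrite('pics/d.png',np.hstack([cv2.resize(s['pixels'][130:250,200:320],(400,400),interpolation=2),cv2.resize(w['pixels'],(400,400))]))
```

```text
t 2.75 unit mm [ 81.9  46.9 211.5] F unit [-0.3  0.6  0.9] gap 0.0007 err [ 0.    -0.006  0.002]
```

View pics/d.png

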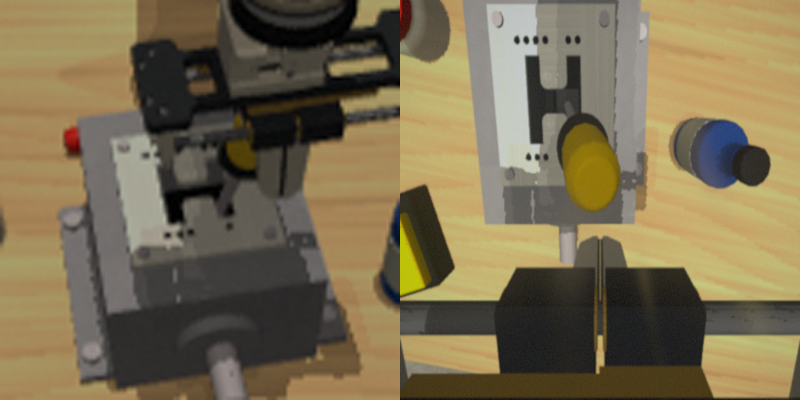

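Request:
{"method": "drive_tool", "body": {"motion": [0.07,0,0,0,0,0,-1,0.07,0,0,0,0,0,-1,0.06,0,0,0,0,0,-1,0.05,0,0,0,0,0,-1,0,0,0,0,0,0,-1]}}

```text
clock: 3.48
tool_pos: [0.5936, 0.061, 0.2148]
tool_rot: [-0.265, 3.129, 0.0]
force: [3.0, 0.5, 1.7]
finger_gap: 0.0006
```

```bash
cat >> h.py <<'E'
def knob(show=None):
    st();o=[]
    w=grab('wrist')
    for n,f in(('wrist',w),):
        b=max([b for b in blobs(f,(20,100,60),(35,255,255)) if abs(b[0][0]-256)<110],key=lambda b:b[1][4],default=None);print(n,b)
        if b:
            c,d=ray(f,*b[0])
            # intersect with lever height approx .225: centroid a bit above mid
            p=onz(f,*b[0],.225)-G;print('knob unit mm @z225',(p@X*1e3).round(1),(p@Y*1e3).round(1),'cam',((c-G)@X*1e3).round(),c[2].round(3))
    t=grab('top')
    if show:
        im=[cv2.resize(w['pixels'],(400,300)),cv2.resize(t['pixels'][150:240,200:320],(400,300),interpolation=2)];cv2.imwrite(f'pics/{show}.png',np.hstack(im))
E
python3 -c "from h import *;knob('e')"
```

```text
t 3.48 unit mm [ 46.2  46.6 214.8] F unit [ 3.1 -0.   1.7] gap 0.0006 err [-0.     0.001  0.002]
wrist (array([209.9, 359.1]), [0, 321, 502, 62, 15117])
knob unit mm @z225 117.6 18.5 cam -30.0 0.38
```

View pics/e.png

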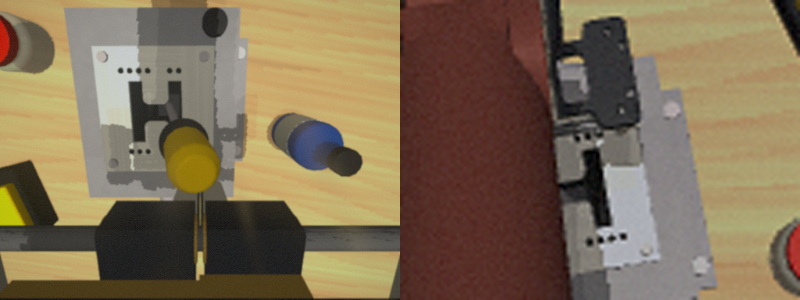

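Request:
{"method": "drive_tool", "body": {"motion": [0.04,0,0,0,0,0,-1,0.04,0,0,0,0,0,-1,0.03,0,0,0,0,0,-1,0,0,0,0,0,0,-1,0,0,0,0,0,0,-1]}}

```text
clock: 4.2
tool_pos: [0.577, 0.0582, 0.2139]
tool_rot: [0.265, -3.129, 0.0]
force: [1.7, 0.2, 1.1]
finger_gap: 0.0004
```

```bash
sed -i 's/abs(b\[0\]\[0\]-256)<110/abs(b[0][0]-256)<110 and b[0][1]<290 and b[1][2]<150/' h.py
python3 -c "from h import *;knob('f')"
```

```text
t 4.2 unit mm [ 29.3  46.6 213.9] F unit [ 1.7 -0.1  1.1] gap 0.0004 err [-0.    -0.001  0.002]
wrist (array([244.2, 207.5]), [209, 165, 74, 85, 4719])
knob unit mm @z225 3.8 40.0 cam -47.0 0.38
```

View pics/f.png

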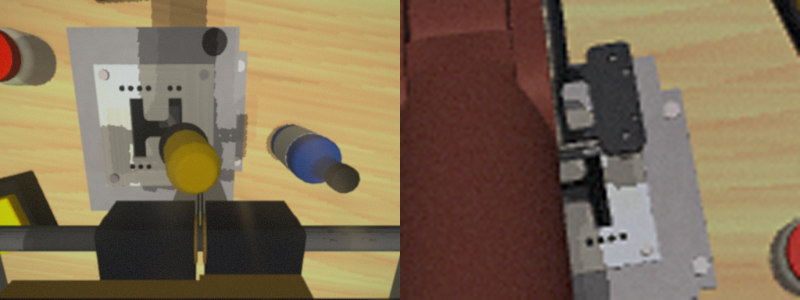

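Request:
{"method": "drive_tool", "body": {"motion": [0.03,0,0,0,0,0,-1,0,0,0,0,0,0,-1,-0.1,0,0,0,0,0,-1,-0.1,0.0,0,0,0,0,-1,0,0,0,0,0,0,-1]}}

```text
clock: 4.92
tool_pos: [0.6017, 0.0623, 0.2131]
tool_rot: [0.265, -3.127, 0.001]
force: [-0.0, -0.3, -0.4]
finger_gap: 0.0002
```

```bash
python3 -c "from h import *;knob('g')"
```

```text
t 4.92 unit mm [ 54.4  46.5 213.1] F unit [-0.1 -0.3 -0.4] gap 0.0002 err [-0.    -0.003  0.002]
wrist (array([244.8, 151.4]), [207, 114, 77, 77, 4667])
knob unit mm @z225 -0.3 40.6 cam -21.0 0.379
```

Request:
{"method": "drive_tool", "body": {"motion": [0,0.18,0,0,0,0,-1,0,0.18,0,0,0,0,-1,0.18,0,0,0,0,0,-1,0.18,0,0,0,0,0,-1,0,0,0,0,0,0,-1]}}

```text
clock: 5.65
tool_pos: [0.5379, 0.1062, 0.2144]
tool_rot: [0.265, -3.128, 0.001]
force: [0.7, -0.1, 0.6]
finger_gap: 0.0006
```

Request:
{"method": "drive_tool", "body": {"motion": [0,-0.08,0,0,0,0,-1,0,-0.08,0,0,0,0,-1,0,-0.07,0,0,0,0,-1,0,-0.06,0,0,0,0,-1,0,0,0,0,0,0,-1]}}

```text
clock: 6.28
tool_pos: [0.5479, 0.0624, 0.2141]
tool_rot: [-0.263, 3.13, -0.002]
force: [-0.5, -0.6, 0.5]
finger_gap: 0.0005
```

```bash
python3 -c "from h import *;knob('h')"
```

```text
t 6.28 unit mm [  1.4  55.5 214.1] F unit [-0.6 -0.5  0.5] gap 0.0005 err [-0.001  0.     0.001]
wrist (array([192.6, 235.5]), [156, 208, 68, 50, 2684])
knob unit mm @z225 -8.4 21.3 cam -75.0 0.38
```

View pics/h.png

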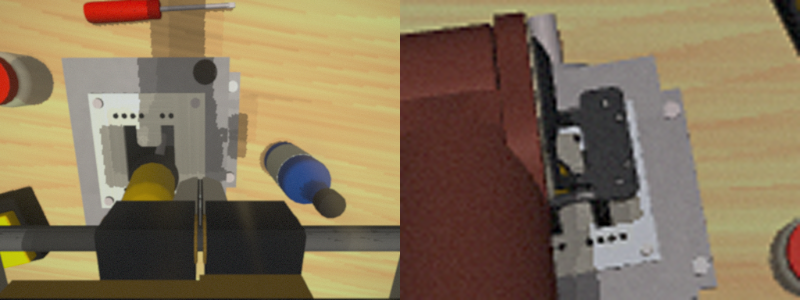

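Request:
{"method": "drive_tool", "body": {"motion": [0,-0.08,0,0,0,0,-1,0,-0.08,0,0,0,0,-1,0,-0.08,0,0,0,0,-1,0,-0.07,0,0,0,0,-1,0,0,0,0,0,0,-1]}}

```text
clock: 7.0
tool_pos: [0.5554, 0.0156, 0.2139]
tool_rot: [0.261, -3.13, 0.003]
force: [-0.8, -0.6, -0.7]
finger_gap: 0.0002
```

```bash
python3 -c "from h import *;knob('i')"
```

```text
t 7.0 unit mm [  1.    8.1 213.9] F unit [-0.9 -0.5 -0.7] gap 0.0002 err [-0.002 -0.001 -0.001]
wrist (array([171.6,   0.2]), [155, 0, 36, 2, 41])
knob unit mm @z225 -119.8 -29.1 cam -75.0 0.38
```

View pics/i.png

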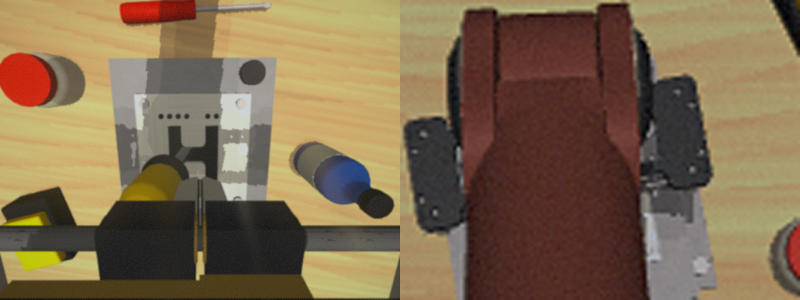

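Request:
{"method": "drive_tool", "body": {"motion": [0,-0.04,0,0,0,0,-1,0,-0.03,0,0,0,0,-1,0,-0.02,0,0,0,0,-1,0,0,0,0,0,0,-1,0,0,0,0,0,0,-1]}}

```text
clock: 7.72
tool_pos: [0.5577, 0.0044, 0.2142]
tool_rot: [0.265, -3.13, 0.001]
force: [-1.0, 0.2, -1.4]
finger_gap: 0.0002
```

```bash
python3 -c "from h import *;st()"
```

```text
t 7.72 unit mm [  1.3  -3.3 214.2] F unit [-1.   0.4 -1.4] gap 0.0002 err [-0.001 -0.     0.002]
```

Request:
{"method": "drive_tool", "body": {"motion": [0,-0.02,0,0,0,0,-1,0,0,0,0,0,0,-1,0,0.1,0,0,0,0,-1,0,0.15,0,0,0,0,-1,0.12,0.08,0,0,0,0,-1]}}

```text
clock: 8.35
tool_pos: [0.5327, 0.0498, 0.2143]
tool_rot: [-0.27, 3.128, 0.001]
force: [0.3, -0.3, -0.3]
finger_gap: 0.0002
```

```bash
python3 -c "
from h import *
st();w=grab('wrist');s=grab('scene')
for f in (w,s): print(blobs(f,(20,100,60),(35,255,255)))
cv2.imwrite('pics/j.png',np.hstack([cv2.resize(w['pixels'],(400,300)),cv2.resize(s['pixels'][140:230,200:320],(400,300),interpolation=2)]))"
```

```text
t 8.35 unit mm [-15.7  45.6 214.3] F unit [ 0.3 -0.3 -0.3] gap 0.0002 err [0.    0.002 0.005]
[(array([76.8, 16.3]), [9, 0, 110, 38, 1196]), (array([133.7,   8.4]), [81, 0, 101, 19, 1043]), (array([181.3,   3.6]), [161, 0, 34, 12, 212]), (array([403.7,  72.8]), [262, 0, 250, 171, 27062]), (array([91.4, 58.9]), [0, 11, 197, 85, 6961]), (array([187.5,  47.6]), [180, 45, 16, 6, 67]), (array([ 86.5, 132.1]), [71, 116, 28, 30, 499]), (array([ 66.3, 219.5]), [0, 146, 155, 144, 13636]), (array([428.6, 219.2]), [308, 149, 204, 141, 13861]), (array([264.5, 356.7]), [0, 274, 512, 109, 16673]), (array([392.3, 284. ]), [378, 277, 36, 12, 199]), (array([ 17.8, 285.7]), [1, 282, 30, 7, 148]), (array([ 99.2, 332.5]), [67, 321, 59, 27, 1073])]
[(array([120.1,   8.4]), [106, 0, 29, 18, 430]), (array([334.1,   6.7]), [318, 0, 33, 15, 461]), (array([366.9,  73.9]), [295, 58, 148, 31, 3026]), (array([203.4,  77.5]), [164, 61, 75, 31, 1465]), (array([88.1, 88.2]), [71, 82, 52, 9, 101]), (array([363. , 100.3]), [293, 96, 157, 8, 654]), (array([117.9, 108.2]), [56, 99, 177, 21, 1456]), (array([343.1, 110.1
[... 894 characters left out ...]
 14, 6, 72]), (array([ 44.4, 236.7]), [24, 233, 47, 8, 222]), (array([198.4, 240.9]), [167, 237, 56, 8, 252]), (array([503.3, 241.4]), [494, 237, 18, 11, 120]), (array([264.2, 287.2]), [0, 239, 476, 84, 17918]), (array([ 86. , 260.4]), [6, 242, 168, 37, 3505]), (array([224.8, 246. ]), [215, 244, 18, 4, 48]), (array([171. , 267.5]), [155, 248, 33, 40, 874]), (array([194.1, 253.4]), [184, 252, 22, 5, 51]), (array([306.8, 326.8]), [215, 325, 193, 6, 541]), (array([160. , 329.2]), [110, 327, 92, 4, 235]), (array([223.6, 334. ]), [176, 332, 94, 5, 260]), (array([381.5, 337.5]), [336, 335, 95, 7, 300]), (array([267.3, 347.2]), [0, 337, 512, 20, 4196]), (array([ 15.6, 341.5]), [0, 340, 36, 4, 75])]
```

View pics/j.png

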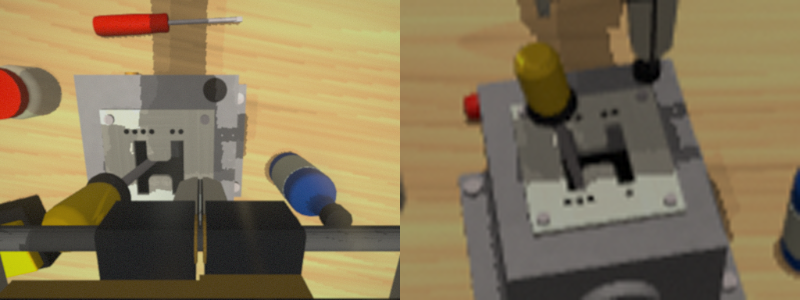

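Request:
{"method": "drive_tool", "body": {"motion": [0.2,0,0,0,0,0,-1,0.2,-0.1,0,0,0,0,-1,0,-0.24,0,0,0,0,-1,0,-0.24,0,0,0,0,-1,0,0,0,0,0,0,-1]}}

```text
clock: 9.07
tool_pos: [0.4886, -0.0526, 0.2146]
tool_rot: [-0.255, 3.13, -0.005]
force: [0.1, 0.8, -0.3]
finger_gap: 0.0002
```

```bash
python3 -c "from h import *;st()"
```

```text
t 9.07 unit mm [-76.2 -48.  214.6] F unit [ 0.2  0.8 -0.3] gap 0.0002 err [-0.003  0.001 -0.005]
```

Request:
{"method": "drive_tool", "body": {"motion": [-0.1,0.03,0,0,0,0,-1,-0.14,0,0,0,0,0,-1,-0.1,0,0,0,0,0,-1,-0.08,0,0,0,0,0,-1,-0.06,0,0,0,0,0,-1]}}

```text
clock: 9.7
tool_pos: [0.5579, -0.0297, 0.2139]
tool_rot: [0.269, -3.128, -0.003]
force: [-2.7, 0.6, 1.3]
finger_gap: 0.0008
```

```bash
python3 -c "from h import *;st()"
```

```text
t 9.7 unit mm [ -4.1 -37.  213.9] F unit [-2.6  1.1  1.3] gap 0.0008 err [ 0.002 -0.002  0.004]
```

Request:
{"method": "drive_tool", "body": {"motion": [-0.06,0,0,0,0,0,-1,-0.05,0,0,0,0,0,-1,-0.04,0,0,0,0,0,-1,-0.02,0,0,0,0,0,-1,0,0,0,0,0,0,-1]}}

```text
clock: 10.32
tool_pos: [0.5832, -0.0281, 0.2141]
tool_rot: [-0.265, 3.13, -0.001]
force: [-1.9, -0.8, -0.8]
finger_gap: 0.0005
```

```bash
python3 -c "
from h import *
st();w=grab('wrist');s=grab('scene')
cv2.imwrite('pics/k.png',np.hstack([cv2.resize(w['pixels'],(400,300)),cv2.resize(s['pixels'][140:230,200:320],(400,300),interpolation=2)]))"
```

```text
t 10.32 unit mm [ 21.1 -39.5 214.1] F unit [-2.  -0.4 -0.8] gap 0.0005 err [-0.001  0.     0.002]
```

View pics/k.png

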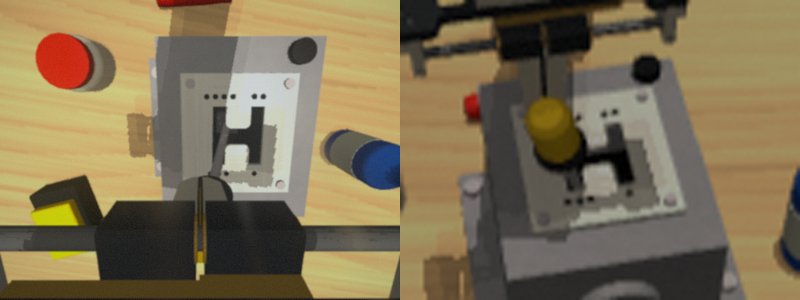

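Request:
{"method": "drive_tool", "body": {"motion": [-0.015,0,0,0,0,0,-1,-0.015,0,0,0,0,0,-1,0,0,0,0,0,0,-1,0,0,0,0,0,0,-1,0,0,0,0,0,0,-1]}}

```text
clock: 11.05
tool_pos: [0.5875, -0.0269, 0.2142]
tool_rot: [-0.265, 3.13, -0.0]
force: [-2.2, -1.2, -2.3]
finger_gap: 0.0003
```

```bash
python3 -c "from h import *;st()"
```

```text
t 11.05 unit mm [ 25.6 -39.1 214.2] F unit [-2.4 -0.9 -2.3] gap 0.0003 err [-0.     0.     0.002]
```

Request:
{"method": "drive_tool", "body": {"motion": [-0.01,0,0,0,0,0,-1,-0.01,0,0,0,0,0,-1,0,0,0,0,0,0,-1,0,0,0,0,0,0,-1,0,0,0,0,0,0,-1]}}

```text
clock: 11.68
tool_pos: [0.5897, -0.0265, 0.2139]
tool_rot: [0.265, -3.129, 0.0]
force: [-3.8, -2.3, -0.2]
finger_gap: 0.0001
```

```bash
python3 -c "from h import *;st()"
```

```text
t 11.68 unit mm [ 27.7 -39.1 213.9] F unit [-4.2 -1.6 -0.2] gap 0.0001 err [-0.    -0.002  0.002]
```

Request:
{"method": "drive_tool", "body": {"motion": [-0.013,0,0,0,0,0,-1,0,0,0,0,0,0,-1,0,0,0,0,0,0,-1,0,0,0,0,0,0,-1,0,0,0,0,0,0,-1]}}

```text
clock: 12.3
tool_pos: [0.5903, -0.0264, 0.2138]
tool_rot: [0.265, -3.126, 0.0]
force: [-6.4, -2.1, 1.0]
finger_gap: 0.0005
```

```bash
python3 -c "from h import *;st()"
```

```text
t 12.3 unit mm [ 28.4 -39.1 213.8] F unit [-6.6 -1.1  1. ] gap 0.0005 err [ 0.    -0.005  0.002]
```

The force is rising with no further travel, so the lever is at the front stop. Backing off now.

Request:
{"method": "drive_tool", "body": {"motion": [0.1,0,0,0,0,0,-1,0.2,0,0,0,0,0,-1,0.3,0,-0.1,0,0,0,-1,0.1,0,-0.3,0,0,0,-1,0,0,-0.2,0,0,0,-1]}}

```text
clock: 12.92
tool_pos: [0.4907, -0.043, 0.3073]
tool_rot: [-0.265, 3.121, 0.0]
force: [0.9, -0.2, -0.3]
finger_gap: 0.0003
```

Request:
{"method": "drive_tool", "body": {"motion": [0,0.4,0,0,0,0,-1,0,0.4,0,0,0,0,-1,0,0.4,0,0,0,0,-1,0,0.4,0,0,0,0,-1,0,0.4,0,0,0,0,-1]}}

```text
clock: 13.55
tool_pos: [0.4396, 0.2565, 0.3057]
tool_rot: [-0.266, 3.124, 0.008]
force: [0.7, -0.4, 0.2]
finger_gap: 0.0004
```

Run:
```python
from h import *
st();s,t=grab('scene'),grab('top')
ks=[b for b in blobs(s,(22,150,90),(35,255,255)) if 210<b[0][0]<310 and 120<b[0][1]<240];kt=[b for b in blobs(t,(22,150,90),(35,255,255)) if 200<b[0][0]<310 and 130<b[0][1]<250]
print(ks,kt)
try:
    K=tri([ray(s,*ks[0][0]),ray(t,*kt[0][0])]);d=K-G-[0,0,.02];n=np.linalg.norm(d)
    print('len',n,'lever',np.arcsin(d@X/n),'cross',np.arctan2(-d@Y,d[2]))
except Exception as e: print(e)
cv2.imwrite('pics/l.png',np.hstack([cv2.resize(t['pixels'][120:285,160:380],(400,300),interpolation=2),cv2.resize(s['pixels'][140:230,200:320],(400,300),interpolation=2)]))
```

```text
t 13.55 unit mm [-73.2 265.  305.7] F unit [ 0.6 -0.5  0.2] gap 0.0004 err [0.005 0.007 0.003]
[(array([244.9, 177.8]), [238, 172, 15, 13, 138])] [(array([262.8, 179. ]), [256, 170, 15, 19, 202])]
len 0.2144536095554848 lever 0.24132469447843855 cross 0.18016570111278324
```

View pics/l.png

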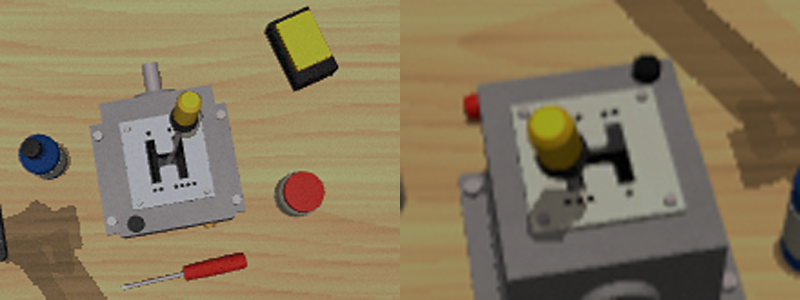

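```bash
python3 -c "from workcell import arm;print(arm.hand_in())"
```

```text
the job is handed in; nothing more can be done
None
```

The gear unit is in third, and I handed the job in at about 13.6 s. I pushed the lever with shut fingertips from the left forward slot (first) back to neutral. From there it went right across the gate, then forward until the stop. I didn't grip or lift the knob, and the highest push force I read was about 7 N.

- **Lever position:** the last picture, with the arm clear, shows the lever in the slot with three dots. Two-view triangulation gave lever about 0.24 and cross about 0.18.
- **Disagreement:** the fingertip position at the stop puts lever at about 0.26. There the force rose from about 2 to 7 N while a 2 mm push moved the tip only 0.7 mm. I put the 0.02 difference down to the camera estimate, because the knob's visible centre is not exactly its middle.
- **Other things:** the oil, jar, battery and driver look unmoved in the final picture; I did not measure their positions.

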